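# Wind the brazing wire right back into its cassette

## Task

The last of the wire in the cassette with the yellow lid has to be wound home: turn its crank clockwise (seen from above) until the resistance suddenly drops away and the red feeler pin beside the crank sinks. Stop there with the pin down, since cranking on lifts it again, and let go; leave the crank of the blue-lidded cassette alone.

Things in the scene. Friction and masses are not known exactly. Their poses are not given: they have to be found in the camera images.
- crank_knob_center (a point): Middle of the crank knob of the yellow-lidded cassette: an upright black cylinder, 24 mm thick, 40 mm tall (78 to 118 mm above the bench), on a flat steel crank arm. It spins freely on its pin, so a gripper holding it can keep its heading all round. Cranking takes 6 to 12 N at the knob while it moves, about 1 N once the wire's tail is past the feeler, 165 to 265 degrees from the start.
- crank_axis (a point): Point on the upright axis of that crank, level with the knob's middle; the knob runs round it on a level circle of 55 mm radius. It is the centre of the yellow-lidded cassette: a closed round grey housing, 190 mm across on a 210 mm foot, fixed to the bench, lid 58 mm above the bench. Only the knob stands higher than 78 mm.
- feeler (a joint): Sinking of the red feeler pin, 14 mm thick, in a white collar on the yellow lid 78 mm from the crank axis, in m. It stands 10 mm above the lid (reads 0) while wire runs under it and drops by itself out of sight into its hole (reads 0.009) as the resistance goes. It stays down over the next 60 degrees of cranking; farther on it is lifted again. It cannot be pushed down.
- other_crank_knob_center (a point): Middle of the crank knob of the second cassette, of the same build and sizes but with a blue lid. Not to be turned.
Mind the look-alikes: they are no part of the job. What is shaped like the part that bears crank_knob_center but brown or turquoise is not meant.

How it is judged:
On the way, in this order (a step that is already met when the one before it is completed fails the run):
1. the crank of the yellow-lidded cassette has been turned a good way while the wire still holds its feeler pin up (distance of crank_knob_center from where it was at the start of the episode above 0.07 m and value of joint feeler below 0.003 m), for 0.1 s.
2. the feeler pin has dropped (value of joint feeler above 0.006 m), for 0.2 s.
At the end, for the whole second after the job is handed in: the red feeler pin of the yellow-lidded cassette has sunk by more than 6 mm and stays down; the knob of the blue-lidded cassette is within 20 mm of where it was (value of joint feeler above 0.006 m and distance of other_crank_knob_center from where it was at the start of the episode below 0.02 m); the robot touches nothing.
It fails at once if the crank of the blue-lidded cassette is turned (its knob moved by more than 20 mm) (distance of other_crank_knob_center from where it was at the start of the episode above 0.02 m).
It also fails if it takes over 38 s, if anything falls off the work surface, if the arm or the gripper's body presses on something with over 40 N, if the wrist force passes 120 N, or if a joint passes its speed limit or range.

## Robot

A 7-joint arm with a two-finger parallel gripper is mounted at the origin on the work surface. World frame = base frame: x ahead of the robot, y to its left, z up, the work surface at z = 0. Lengths are in m, angles in rad, forces in N, time in s.
With the tool pointing down it reaches from about 0.4 to 0.875 m from the base axis. Payload 19.3 kg.
Tool frame: the origin (TCP) lies at the very end of the fingers, on their centre line; the grasp point (between the pads) lies 19 mm behind it; z points along the fingers, y is the direction in which the jaws open and shut (so a half turn about z gives the same grasp; the last joint's range is limited). The gripper opens to 85 mm and grips with 20 to 120 N. Pads are 22 mm wide; open, the fingers measure 114 mm over their backs; the gripper's body (76 mm by 85 mm) begins 54 mm behind the grasp point. The pads swing forward as they close: fully open they stand 13 mm farther back than shut.
Start: joints at [-1.413, 0.521, -0.036, 1.599, 0.021, 1.021, -0.113], TCP at [0.141, 0.609, 0.231] pointing down, gripper open.
Joint ranges: [-2.91, 2.91], [-0.3, 2.13], [-1.5, 1.42], [0.17, 2.43], [-1.26, 4.41], [0.16, 1.93], [-2.52, 2.52]. Speed limits (rad/s): [1.89, 1.89, 2.39, 2.39, 3.01, 3.01, 3.01].

## Interface

Orientations are given as [roll, pitch, yaw] about the fixed x, y, z axes, in that order (R = Rz(yaw) Ry(pitch) Rx(roll)).
In Python, from workcell import bot, grab_frame, calibration, workorder gives the robot as it stands.
- The arm moves only by the tool move_arm, never from a script. Its arguments are lists of equal length, an entry for each row: "jaw": the closure in counts, from 0 (fully open) to 255 (shut); "dp": the shift along the tool's x, y, z in units of 800 mm (1.0 is 800 mm), a list of three; "rotation": the turn, a rotation vector about the tool's x, y, z in units of pi rad (1.0 is pi rad), a list of three. In form: {"jaw": [jaw, ...], "dp": [[dx, dy, dz], ...], "rotation": [[rx, ry, rz], ...]}. A call has 1 to 10 rows; each row shifts and turns the commanded pose from where the row before left it, along the tool's axes as they then stand; what a row does not reach is not made up. A row lasts 1/8 s, in which the tool goes at most 62.5 mm and 10.7 degrees, less where a joint would pass 70% of its speed; a pose out of reach is approached as far as the arm can. A call with a number of a shift or a turn outside -1 to 1 is refused whole. A call with a gripper value outside its range is refused whole. The fingers move at their own pace and stop on an object; "squeeze" is the grip in N (left out, the last holds). Time passes only in rows, so rows that do not move let the fingers close. It gives the time, the measured TCP pose, the force and the opening at its end, in the units of the state.
- bot.observe(): the state, without advancing time (a new reading comes with each control period).
- grab_frame(name): name is "side" or "top" or "wrist"; returns the picture (480x640x3 uint8, blue, green, red); there is no depth.
- calibration(name): a dict with "camera_matrix" (3x3 intrinsics, pixels), "T" (4x4, takes a point from camera to world coordinates). Camera axes: x right, y down, z forward; pixel columns grow to the right and rows downward; lengths in m; the calibration is good to about 2 mm. A picture is of the moment at which its call begins: read the wrist's pose just before it. calibration takes no time and is no camera call; for the wrist camera it gives the pose at the moment of the call.
- workorder.job_done(): hands the job in, once; it reports no verdict.
The state is a dict: "clock": time; "qpos": joint angles; "qd": joint speeds; "joint_efforts": joint torques, N m; "position": TCP position; "tool_rot": TCP orientation; "force": force on the tool from outside, world axes, zero at the start; "moment": the same for the moment, N m; "grip_width": finger opening in m.
Only numpy, scipy, OpenCV 4.12 (cv2) and the standard library are available. Lean on these libraries where they do the work, as an engineer would, in place of code of your own. Each camera call takes 0.05 s, during which the arm holds its last target. There are 200 camera calls.

## Working session

There is one attempt and no reset: what is moved stays moved. The work goes in short steps, Python scripts to look and compute and a tool call to move; the robot and the scene stay as the last step left them, time stands still between calls to the robot, and variables do not carry over. Pictures are saved under pics/ and viewed, about 8 in all and at most 12, crops included, and the job is handed in when it is done.

Besides the shell and the picture viewer there is one more tool, called as name(argument=value, ...) on one line, values as JSON. move_arm: Moves the arm, as the interface text tells. Shifts and turns lie within -1 to 1; 1 stands for 800 mm of shift or pi rad of turn. Its arguments: {"type":"object","properties":{"jaw":{"type":"array","items":{"type":"number"}},"dp":{"type":"array","items":{"type":"array","items":{"type":"number","minimum":-1,"maximum":1}}},"rotation":{"type":"array","items":{"type":"array","items":{"type":"number","minimum":-1,"maximum":1}}},"squeeze":{"type":"number"}},"required":["jaw","dp","rotation"]}

```bash
mkdir -p pics; ls; python3 - <<'E'
from workcell import bot, grab_frame, calibration
import cv2, numpy as np
s=bot.observe(); print({k:np.round(v,3).tolist() for k,v in s.items()})
for n in("top","side"):
    cv2.imwrite(f"pics/{n}0.png",grab_frame(n)); c=calibration(n); print(n,np.round(c["camera_matrix"],1).tolist(),np.round(c["T"],3).tolist())
E
```

```text
pics
{'clock': 0.0, 'qpos': [-1.413, 0.522, -0.036, 1.6, 0.021, 1.021, -0.113], 'qd': [-0.0, 0.001, -0.0, -0.001, 0.0, 0.001, -0.001], 'joint_efforts': [-0.001, -92.711, 1.98, -36.994, 0.018, 0.008, 0.0], 'position': [0.141, 0.609, 0.231], 'tool_rot': [-3.14, 0.0, 2.914], 'force': [-0.348, 0.963, 0.466], 'moment': [0.027, -0.035, 0.037], 'grip_width': 0.085}
top [[589.1, 0.0, 320.2], [0.0, 589.1, 247.3], [0.0, 0.0, 1.0]] [[0.028, -0.994, 0.103, 0.29], [-1.0, -0.027, 0.009, 0.119], [-0.007, -0.104, -0.995, 1.353], [0.0, 0.0, 0.0, 1.0]]
side [[616.0, 0.0, 325.0], [0.0, 616.0, 250.7], [0.0, 0.0, 1.0]] [[0.855, -0.343, 0.389, -0.085], [-0.519, -0.566, 0.641, -0.708], [0.001, -0.75, -0.662, 0.93], [0.0, 0.0, 0.0, 1.0]]
```

View pics/top0.png

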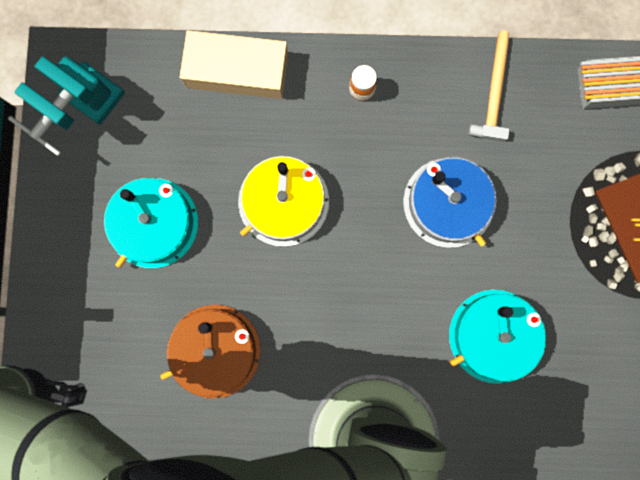

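View pics/side0.png

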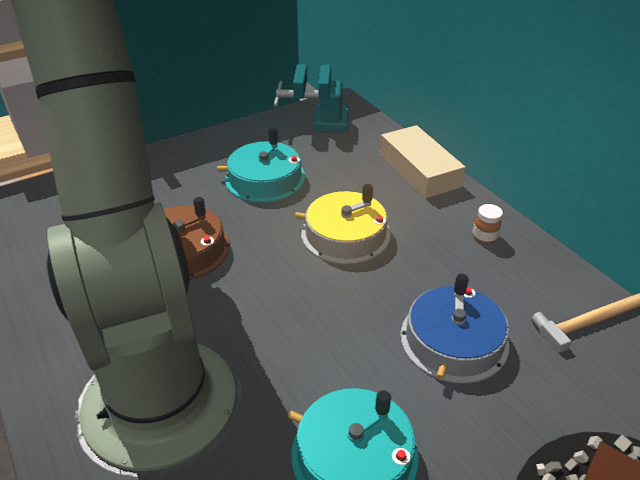

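Yellow cassette is in the top view at about (283,198), its knob at (283,168) and its red pin at (309,174). The blue one is at (455,198). Next I measure these positions.

```bash
cat > h.py <<'E'
from workcell import bot, grab_frame, calibration
import cv2, numpy as np
def ray(c,uv,z):
    K,T=np.array(c["camera_matrix"]),np.array(c["T"])
    d=T[:3,:3]@np.linalg.solve(K,[uv[0],uv[1],1]); o=T[:3,3]
    return o+d*(z-o[2])/d[2]
def proj(c,p):
    K,T=np.array(c["camera_matrix"]),np.array(c["T"])
    q=K@(T[:3,:3].T@(np.array(p)-T[:3,3])); return q[:2]/q[2]
def blobs(m,minA=15):
    n,l,s,ce=cv2.connectedComponentsWithStats(m.astype(np.uint8))
    return [(ce[i],s[i]) for i in range(1,n) if s[i,4]>=minA]
E
python3 - <<'E'
from h import *
for n in("top","side"):
    im=cv2.imread(f"pics/{n}0.png"); c=calibration(n); hsv=cv2.cvtColor(im,cv2.COLOR_BGR2HSV)
    y=(cv2.inRange(hsv,(25,150,120),(35,255,255))>0)
    ce,s=max(blobs(y),key=lambda b:b[1][4]); 
    cnt=cv2.convexHull(np.argwhere(y&True)[:,::-1].astype(np.int32)) 
    ys=np.zeros_like(y); x0,y0,w,h=s[:4]; ys[y0:y0+h,x0:x0+w]=y[y0:y0+h,x0:x0+w]
    hull=cv2.convexHull(np.argwhere(ys)[:,::-1].astype(np.int32)).reshape(-1,2)
    P=np.array([ray(c,p,.058)[:2] for p in hull])
    (cx,cy),r=cv2.minEnclosingCircle(P.astype(np.float32)); A=np.c_[P,np.ones(len(P))]; f=np.linalg.lstsq(A,(P**2).sum(1),rcond=None)[0]
    print(n,"lid",cx,cy,r,"fit",f[:2]/2)
    k=(im.max(2)<45); k[:y0-40]=0;k[y0+h:]=0;k[:,:x0-5]=0;k[:,x0+w+5:]=0
    for ce,s in blobs(k): print(" black",ce.round(1),s.tolist(),ray(c,ce,.098).round(4),ray(c,ce,.118).round(4))
    r=(cv2.inRange(hsv,(0,170,120),(6,255,255))>0)|(cv2.inRange(hsv,(174,170,120),(180,255,255))>0)
    for ce,s in blobs(r,8):
        if x0-5<ce[0]<x0+w+5 and y0-5<ce[1]<y0+h+5: print(" red",ce.round(1),ray(c,ce,.066).round(4))
E
```

```text
top lid 0.523456335067749 0.22887590527534485 0.1054084300994873 fit [0.53208814 0.2230702 ]
 black [283.2 170.5] [279, 167, 8, 7, 36] [0.5858 0.2163 0.098 ] [0.5811 0.2147 0.118 ]
 red [308.1 173.7] [0.5876 0.163  0.066 ]
side lid 0.5349951386451721 0.21996338665485382 0.09059466421604156 fit [0.5350534  0.21954457]
 red [379.  217.7] [0.5865 0.1618 0.066 ]
```

move_arm(jaw=[0,0,0,0,0,0,0,0,0,0], dp=[[-0.0647,-0.0354,0],[-0.0647,-0.0354,0],[-0.0647,-0.0354,0],[-0.0647,-0.0354,0],[-0.0647,-0.0354,0],[-0.0647,-0.0354,0],[-0.0647,-0.0354,0],[-0.0647,-0.0354,0],[-0.0647,-0.0354,0],[-0.0647,-0.0354,0]], rotation=[[0,0,0],[0,0,0],[0,0,0],[0,0,0],[0,0,0],[0,0,0],[0,0,0],[0,0,0],[0,0,0],[0,0,0]], squeeze=100)

```text
clock: 1.35
position: [0.5826, 0.2146, 0.2311]
tool_rot: [-3.142, -0.0, 2.914]
force: [-0.2, 1.5, 0.2]
grip_width: 0.0855
```

```bash
python3 - <<'E'
from h import *
s=bot.observe(); print({k:np.round(v,3).tolist() for k,v in s.items()})
c=calibration("wrist"); im=grab_frame("wrist"); cv2.imwrite("pics/w1.png",im)
import pickle; pickle.dump(c,open("w1.pkl","wb"))
print(np.round(c["T"],3).tolist())
for n,p in dict(axis=(.535,.2195,.078),knob=(.585,.2155,.118),pin=(.587,.1625,.066)).items(): print(n,proj(c,p))
E
```

```text
{'clock': 1.35, 'qpos': [-0.506, 0.517, 0.084, 1.616, -0.049, 1.011, 0.937], 'qd': [0.687, 0.335, 0.077, -0.562, -0.067, 0.223, 0.774], 'joint_efforts': [-6.036, -97.299, 5.74, -31.16, 0.417, -0.564, -2.474], 'position': [0.583, 0.215, 0.231], 'tool_rot': [-3.142, -0.0, 2.914], 'force': [-0.209, 1.539, 0.249], 'moment': [0.02, 0.002, 0.021], 'grip_width': 0.086}
[[0.226, 0.921, 0.318, 0.501], [0.974, -0.214, -0.073, 0.234], [0.001, 0.326, -0.945, 0.374], [0.0, 0.0, 0.0, 1.0]]
axis [312.5591078  143.33597995]
knob [323.44545299 229.94201268]
pin [256.35705339 225.44189035]
```

View pics/w1.png

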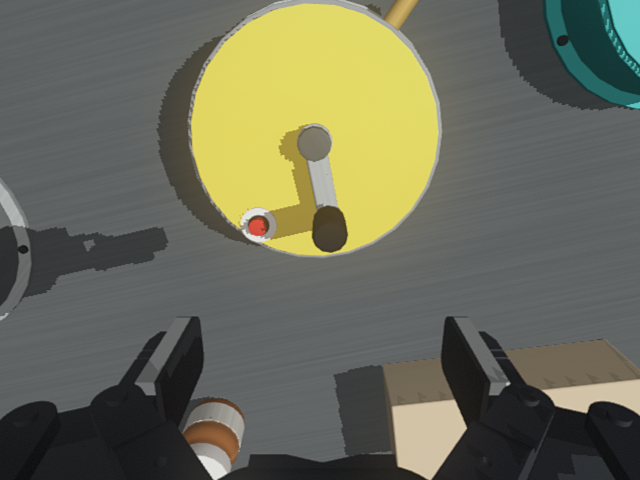

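The wrist view shows the hub at about (315,142), the knob's black cylinder with its top centred at about (330,235), and the pin at (258,226).

```bash
python3 - <<'E'
from h import *; import pickle
c=pickle.load(open("w1.pkl","rb")); im=cv2.imread("pics/w1.png")
k=(im.max(2)<70); k[:195]=0;k[262:]=0;k[:,:300]=0;k[:,360:]=0
ce,s=max(blobs(k),key=lambda b:b[1][4]); print(ce,s,ray(c,ce,.098))
bot_=(s[0]+s[2]/2,s[1]+s[3]); print("outer top edge",ray(c,bot_,.118), "width edges",ray(c,(s[0],235),.118),ray(c,(s[0]+s[2],235),.118))
hsv=cv2.cvtColor(im,cv2.COLOR_BGR2HSV); y=cv2.inRange(hsv,(24,80,60),(32,255,255))>0; y[:,:185]=0; y[:,445:]=0;y[:15]=0
l=max(blobs(y),key=lambda b:b[1][4])
hull=cv2.convexHull(np.argwhere(y)[:,::-1].astype(np.int32)).reshape(-1,2); hull=hull[hull[:,1]>40]
P=np.array([ray(c,p,.058)[:2] for p in hull]); f=np.linalg.lstsq(np.c_[P,np.ones(len(P))],(P**2).sum(1),rcond=None)[0]; a=f[:2]/2
print("axis",a,np.sqrt(f[2]+a@a),"hub",ray(c,(315,142),.082))
print(bot.observe()["position"],bot.observe()["clock"])
E
```

```text
[325.09352518 241.79856115] [313 220  34  32 139] [0.60035798 0.21322539 0.098     ]
outer top edge [0.60073764 0.21624937 0.118     ] width edges [0.58682271 0.20819763 0.118     ] [0.59176187 0.22946038 0.118     ]
axis [0.53592469 0.22002817] 0.09049391073189121 hub [0.53403773 0.22152071 0.082     ]
[0.58764863 0.20728141 0.23104217] 1.4
```

move_arm(jaw=[0,0,0], dp=[[0,0,0.05],[0,0,0.05],[0,0,0]], rotation=[[0,0,0],[0,0,0],[0,0,0]])

```text
clock: 1.78
position: [0.5798, 0.2154, 0.1489]
tool_rot: [-3.138, -0.004, 2.914]
force: [0.1, -0.2, 1.4]
grip_width: 0.0854
```

move_arm(jaw=[0,0,0,130,255,255,255,255], dp=[[-0.0115,0.006,0.03],[0,0,0.049],[0,0,0],[0,0,0],[0,0,0],[0,0,0],[0,0,0],[0,0,0]], rotation=[[0,0,0],[0,0,0],[0,0,0],[0,0,0],[0,0,0],[0,0,0],[0,0,0],[0,0,0]], squeeze=100)

```text
clock: 2.78
position: [0.5918, 0.2189, 0.0892]
tool_rot: [3.141, 0.001, 2.914]
force: [-3.8, -0.3, 13.4]
grip_width: 0.0215
```

```bash
python3 - <<'E'
from h import *
im=grab_frame("side"); cv2.imwrite("pics/s2.png",cv2.resize(im[140:280,240:460],None,fx=3,fy=3))
s=bot.observe(); print({k:np.round(v,4).tolist() for k,v in s.items()})
E
```

```text
{'clock': 2.825, 'qpos': [-0.4901, 0.7026, 0.0632, 1.6949, -0.0604, 0.7449, 0.9456], 'qd': [-0.0005, 0.0004, -0.0002, 0.0002, 0.0006, 0.0011, 0.0014], 'joint_efforts': [0.2228, -93.9172, 5.1759, -28.027, 0.137, -1.1532, 0.0001], 'position': [0.5918, 0.2188, 0.0892], 'tool_rot': [3.1409, 0.0007, 2.9137], 'force': [-3.6742, -0.8928, 12.4727], 'moment': [-0.1928, 0.7725, -0.0302], 'grip_width': 0.0213}
```

View pics/s2.png

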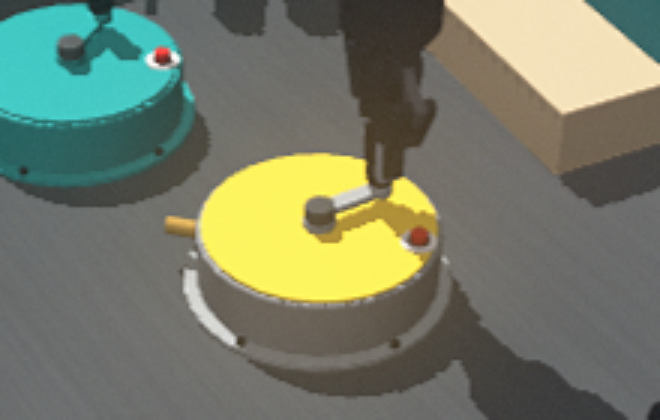

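Grip holds on the knob; the crop shows the fingers around it and the red pin up at (419,238). Next I work out the arc steps.

```bash
cat > arc.py <<'E'
import sys; from h import *
def arc(a0,step,n,p=None,c=(.5365,.2197),r=.055):
    from scipy.spatial.transform import Rotation as R
    s=bot.observe(); M=R.from_euler('xyz',s["tool_rot"]).as_matrix(); q=np.array(p) if p is not None else None; o=[]
    for i in range(n+1):
        a=np.radians(a0-step*i); t=np.array([c[0]+r*np.cos(a),c[1]+r*np.sin(a),0])
        if i: o.append((M.T@(t-q)/.8).round(4)); o[-1][2]=0
        q=t
    print([x.tolist() for x in o])
E
python3 -c "
from arc import *
arc(-1,13,10); arc(-131,10,8)"
```

```text
[[-0.0015, -0.0155, 0.0], [0.002, -0.0154, 0.0], [0.0054, -0.0146, 0.0], [0.0086, -0.013, 0.0], [0.0113, -0.0107, 0.0], [0.0134, -0.0079, 0.0], [0.0148, -0.0047, 0.0], [0.0155, -0.0012, 0.0], [0.0154, 0.0023, 0.0], [0.0145, 0.0057, 0.0]]
[[0.0101, 0.0065, 0.0], [0.0088, 0.0082, 0.0], [0.0072, 0.0096, 0.0], [0.0055, 0.0107, 0.0], [0.0035, 0.0115, 0.0], [0.0015, 0.0119, 0.0], [-0.0006, 0.012, 0.0], [-0.0027, 0.0117, 0.0]]
```

move_arm(jaw=[255,255,255,255], dp=[[-0.0015,-0.0155,-0.002],[0.002,-0.0154,0],[0.0054,-0.0146,0],[0.0086,-0.013,0]], rotation=[[0,0,0],[0,0,0],[0,0,0],[0,0,0]])

```text
clock: 3.32
position: [0.5705, 0.1762, 0.0897]
tool_rot: [3.14, 0.002, 2.914]
force: [7.7, 7.0, -14.6]
grip_width: 0.021
```

move_arm(jaw=[255,255,255,255,255,255], dp=[[0.0113,-0.0107,0],[0.0134,-0.0079,0],[0.0148,-0.0047,0],[0.0155,-0.0012,0],[0.0154,0.0023,0],[0.0145,0.0057,0]], rotation=[[0,0,0],[0,0,0],[0,0,0],[0,0,0],[0,0,0],[0,0,0]])

```text
clock: 4.08
position: [0.5012, 0.1773, 0.0897]
tool_rot: [-3.141, 0.002, 2.913]
force: [12.2, -1.8, -15.7]
grip_width: 0.021
```

move_arm(jaw=[255,255,255], dp=[[0.0101,0.0065,0],[0.0088,0.0082,0],[0.0072,0.0096,0]], rotation=[[0,0,0],[0,0,0],[0,0,0]])

```text
clock: 4.45
position: [0.4849, 0.2007, 0.0896]
tool_rot: [-3.14, 0.001, 2.913]
force: [8.3, -7.2, -10.1]
grip_width: 0.0216
```

```bash
cat > chk.py <<'E'
from h import *
im=grab_frame("side"); c=calibration("side"); u,v=proj(c,(.587,.1625,.066)); u,v=int(u),int(v)
cr=im[v-14:v+15,u-14:u+15]; hsv=cv2.cvtColor(cr,cv2.COLOR_BGR2HSV)
m=(cv2.inRange(hsv,(0,150,90),(6,255,255))|cv2.inRange(hsv,(174,150,90),(180,255,255)))
a0=cv2.imread("pics/side0.png")[v-14:v+15,u-14:u+15]; h0=cv2.cvtColor(a0,cv2.COLOR_BGR2HSV)
m0=(cv2.inRange(h0,(0,150,90),(6,255,255))|cv2.inRange(h0,(174,150,90),(180,255,255)))
s=bot.observe(); d=s["position"][:2]-np.array([.5365,.2197])
a=np.arctan2(d[1],d[0]); F=np.array(s["force"])
print("red",(m>0).sum(),"start",(m0>0).sum(),"angle",np.degrees(a),"r",np.hypot(*d),"F",F.round(1),"Ftan(resist)",F[0]*-np.sin(a)+F[1]*np.cos(a),"t",s["clock"])
E
python3 chk.py; python3 -c "
from arc import *
arc(-161,12,10)"
```

```text
red 18 start 19 angle -161.586771409685 r 0.054970266099181014 F [ -0.8   7.9 -10. ] Ftan(resist) -7.7455820864226625 t 4.5
[[0.0063, 0.0129, 0.0], [0.0035, 0.0139, 0.0], [0.0005, 0.0144, 0.0], [-0.0025, 0.0142, 0.0], [-0.0054, 0.0133, 0.0], [-0.008, 0.0119, 0.0], [-0.0103, 0.01, 0.0], [-0.0122, 0.0076, 0.0], [-0.0135, 0.0049, 0.0], [-0.0142, 0.002, 0.0]]
```

move_arm(jaw=[255,255], dp=[[0.0063,0.0129,0],[0.0035,0.0139,0]], rotation=[[0,0,0],[0,0,0]])

```text
clock: 4.75
position: [0.4816, 0.223, 0.0896]
tool_rot: [-3.139, -0.0, 2.912]
force: [4.9, -10.8, -6.5]
grip_width: 0.021
```

```bash
python3 chk.py
```

```text
red 16 start 19 angle 174.19427306005437 r 0.054890944902358386 F [  3.    7.1 -11.9] Ftan(resist) -7.349902229362164 t 4.8
```

move_arm(jaw=[255], dp=[[0.0005,0.0144,0]], rotation=[[0,0,0]])

```text
clock: 4.92
position: [0.4835, 0.2343, 0.0895]
tool_rot: [-3.139, -0.001, 2.913]
force: [1.2, -11.3, -3.8]
grip_width: 0.0214
```

```bash
python3 chk.py
```

```text
red 16 start 19 angle 162.23401442273132 r 0.05488614005823356 F [  5.6   5.9 -12.6] Ftan(resist) -7.331359298832174 t 4.975
```

move_arm(jaw=[255], dp=[[-0.0025,0.0142,0]], rotation=[[0,0,0]])

```text
clock: 5.1
position: [0.4878, 0.2451, 0.0895]
tool_rot: [-3.139, -0.002, 2.913]
force: [-1.1, -10.7, -2.8]
grip_width: 0.0214
```

```bash
python3 chk.py
```

```text
red 16 start 19 angle 150.1580061575154 r 0.05490985794782801 F [  7.2   3.1 -13.3] Ftan(resist) -6.24422981438265 t 5.15
```

move_arm(jaw=[255], dp=[[-0.0054,0.0133,0]], rotation=[[0,0,0]])

```text
clock: 5.28
position: [0.4942, 0.2547, 0.0895]
tool_rot: [-3.139, -0.002, 2.913]
force: [-1.3, -11.0, -0.9]
grip_width: 0.0213
```

```bash
python3 chk.py
```

```text
red 16 start 19 angle 138.11535876989822 r 0.05492784231364574 F [  6.8   0.6 -11.7] Ftan(resist) -5.008369104804301 t 5.325
```

move_arm(jaw=[255], dp=[[-0.008,0.0119,0]], rotation=[[0,0,0]])

```text
clock: 5.45
position: [0.5031, 0.2634, 0.0896]
tool_rot: [-3.14, -0.001, 2.913]
force: [2.0, -6.5, -7.9]
grip_width: 0.021
```

```bash
python3 chk.py
```

```text
red 0 start 19 angle 125.38868665926195 r 0.054910956876341545 F [  4.2  -2.1 -10.8] Ftan(resist) -2.2253978714186347 t 5.5
```

move_arm(jaw=[255], dp=[[-0.0103,0.01,0]], rotation=[[0,0,0]])

```text
clock: 5.62
position: [0.5134, 0.2696, 0.0896]
tool_rot: [-3.141, -0.001, 2.914]
force: [2.0, -6.5, -9.1]
grip_width: 0.0212
```

```bash
python3 chk.py; python3 -c "
from h import *
cv2.imwrite('pics/s3.png',cv2.resize(grab_frame('side')[140:280,240:460],None,fx=3,fy=3))"
```

```text
red 0 start 19 angle 113.11182845860444 r 0.05486125206872484 F [ 3.9 -2.9 -9.1] Ftan(resist) -2.4189602749823056 t 5.675
```

View pics/s3.png

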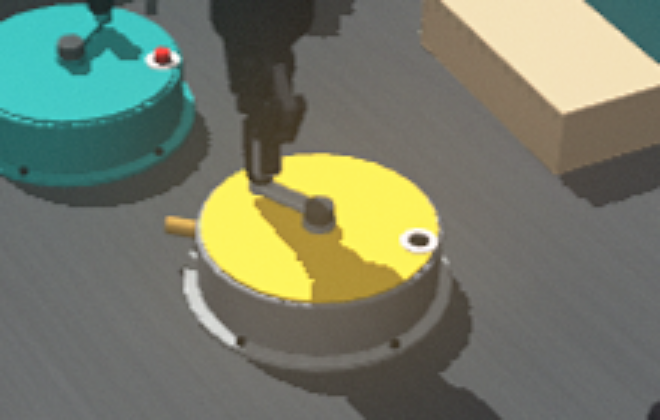

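The pin has sunk: at (419,240) the collar now shows an empty hole. The resistance has dropped too. I'll release and rise.

move_arm(jaw=[255,0,0,0,0,0,0,0,0,0], dp=[[0,0,0],[0,0,0],[0,0,0],[0,0,0],[0,0,0],[0,0,-0.03],[0,0,-0.06],[0,0,-0.06],[0,0,-0.04],[0,0,0]], rotation=[[0,0,0],[0,0,0],[0,0,0],[0,0,0],[0,0,0],[0,0,0],[0,0,0],[0,0,0],[0,0,0],[0,0,0]])

```text
clock: 6.98
position: [0.5142, 0.2701, 0.2442]
tool_rot: [3.138, 0.003, 2.914]
force: [0.1, 0.4, -0.9]
grip_width: 0.0855
```

```bash
python3 chk.py; python3 -c "
from h import *
cv2.imwrite('pics/s4.png',grab_frame('side'))"
```

```text
red 0 start 19 angle 114.64649018954535 r 0.055130240512305584 F [0.7 0.9 0.4] Ftan(resist) -1.0069011297499402 t 7.025
```

View pics/s4.png

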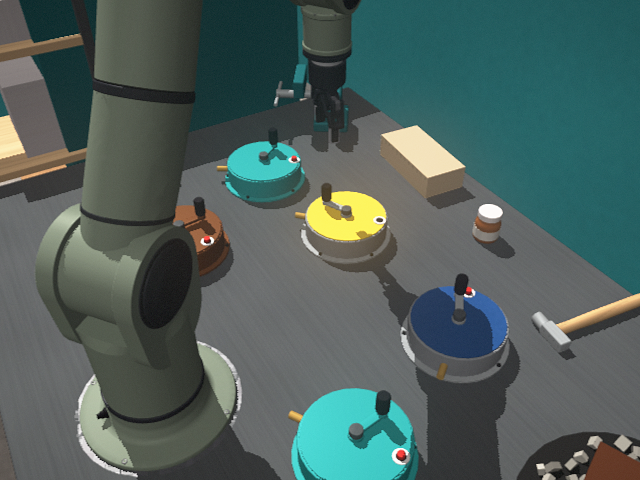

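The gripper is clear above the bench. The yellow lid's pin is down at (379,220), its knob rests at (327,192), and the blue knob is unmoved at (461,284).

```bash
python3 -c "
from workcell import workorder
print(workorder.job_done())"
```

```text
the job is handed in; nothing more can be done
None
```

I turned the yellow-lidded cassette's crank clockwise about 246°. The resistance fell and the red pin sank at around 222–234°, so I stopped 12–24° into the 60° in which it stays down. I then let go, raised the gripper clear and handed the job in at about 7 s of the 38 s.

- **Last checks:** no red was left at the feeler's collar (19 red pixels at the start, 0 at the end). The external force was about 1 N with the gripper open and clear, and the blue-lidded crank looked unmoved in the side picture.
- **Oddities:** the finger opening read 21 mm on the 24 mm knob, and there was a vertical grip load of up to 16 N while cranking. Neither caused trouble, and no check failed. The hand-in gave no verdict.

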